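Lock a coupling bar with a hitch pin

TASK

Take the red-handled hitch pin out of the wooden block, feel lightly with its point for the cross hole in the square coupling bar, and push it down through the bar until its collar sits fully home, firmly but without forcing or ramming it. Then swing the pin's brass loop over the free end of the bar so that it snaps fully shut under the bar, and let go. Leave the bolt, the washer and the can where they are.

Things in the scene. Friction and masses are not known exactly. Their poses are not given: they have to be found in the camera images.
- receiver: Fixed blue receiver holding a level square aluminium coupling bar (28 x 28 mm) that runs along its x axis. Origin on the bench under the mean place of the cross hole, z up. The bar's free end points to -x, roughly to the robot, 24 mm beyond the hole's centre, and overhangs: underside 64 mm, top 92 mm above the bench. The blue sleeve begins 55 mm behind the hole (+x), 110 mm high.
- hole_mean (a point): Mean place of the cross hole's mouth, on the bar's top face; axes as the receiver's. The hole is vertical, 11.5 mm wide, right through. The bar has end play: bar, hole and free end together stand up to 14 mm from the mean place along the receiver's x, either way, not reported: find the hole by feel or by eye. Sideways it is true. The bar is stiff to slide (some 20 N).
- pin_block: Fixed light wooden block, 70 x 70 x 58 mm high, with a 12.5 mm hole, 50 mm deep, in the middle of its top; origin at the centre of its underside. The pin stands in it at the start, its collar on the block's top.
- pin: Hitch pin, about 0.2 kg, standing upright, z up. Origin at the centre of the underside of its steel collar (25 mm wide, 5 mm thick). The open loop points to the pin's -x; to lock the bar it must point to the bar's free end: pin and receiver x axes alike within 0.3 rad. Home, the collar lies on the bar's top. The loop's cross pivot lies along y, 9 mm above the origin, 48 mm long.
- pin_tip (a point): Lower end of the pin, 42 mm below the pin's origin. The pin is 10 mm thick, its last 4 mm taper to a flat point 7 mm wide. In the last 20 mm or so of its way home it rubs on a sprung catch in the hole and needs a push of about 5 to 12 N: it does not drop home by itself. A steep rise to 15 to 25 N then means that the collar is seated.
- pin_handle (a point): Middle of the pin's red handle, 35 mm above the pin's origin; the handle is 24 mm along the pin's x by 16 mm along its y and reaches from 14 to 56 mm above the origin.
- loop (a joint): Angle of the brass loop on its pivot. 0: open, pointing to the pin's -x and 10 degrees above level; it swings down as the value grows; 1.745 rad: shut, hanging straight down along the pin, cross bar under the coupling bar. Over-centre spring: up to about 0.7 rad (30 degrees below level) it springs back and takes up to some 4 N at the cross bar; beyond, it snaps shut by itself and stays.
- loop_bar (a point): Middle of the loop's cross bar (wire centre), 58 mm from the pivot. The wire is 5 mm thick, the loop 49 mm wide outside.
- bolt: Bystander: big steel hex bolt standing on its head, 36 mm wide, 68 mm high, origin under its centre.
- washer: Bystander: white plastic washer lying flat, 44 mm wide, 4 mm thick, origin under its centre.
- can: Bystander: red can, 60 mm wide, 85 mm high, origin under its centre.
Things that resemble listed ones, but are neither listed nor needed, are in the scene too. What is shaped like the pin but green or turquoise is not meant.

How it is judged (in metres and radians):
On the way, in this order (a step that is already met when the one before it is completed fails the run):
1. the pin has been drawn out of the wooden block (distance between pin and pin_block above 0.12 m), for 0.1 s.
2. the pin stands fully home in the cross hole, its loop still open (z of pin in the frame of hole_mean between -0.003 and 0.002 m and horizontal distance between pin and hole_mean below 0.017 m and angle between pin's own z axis and vertical below 0.1 rad and value of joint loop below 0.7 rad), for 0.2 s.
At the end, for the whole second after the job is handed in: The pin stands in the cross hole within 2 mm of fully home (collar on the bar) and within 0.1 rad of upright, its loop is shut (beyond 1.6 rad) with the cross bar under the coupling bar, and it is at rest (z of pin in the frame of hole_mean between -0.003 and 0.002 m and horizontal distance between pin and hole_mean below 0.017 m and angle between pin's own z axis and vertical below 0.1 rad and value of joint loop above 1.6 rad and height (world z) of loop_bar below 0.055 m and linear speed of pin below 0.02 m/s); the robot touches nothing.
It fails at once if the pin is forced: more than 80 N between the pin and the receiver with its bar (contact force between pin and receiver above 80 N).
It fails at once if the pin's point is pressed hard on the bar beside or at the hole's mouth: more than 60 N while it is less than 8 mm in (z of pin in the frame of hole_mean above 0.034 m and contact force between pin and receiver above 60 N).
It fails at once if the bolt is knocked (moved more than 20 mm) (distance of bolt from where it was at the start of the episode above 0.02 m).
It fails at once if the washer is moved more than 20 mm (distance of washer from where it was at the start of the episode above 0.02 m).
It fails at once if the can is moved more than 20 mm (distance of can from where it was at the start of the episode above 0.02 m).
It also fails if it takes over 67 s, if anything falls off the work surface, if the arm or the gripper's body presses on something with over 40 N, if the wrist force passes 120 N, or if a joint passes its speed limit or range.

ROBOT

A 7-joint arm with a two-finger parallel gripper is mounted at the origin on the work surface. World frame = base frame: x ahead of the robot, y to its left, z up, the work surface at z = 0. Lengths are in m, angles in degrees, forces in N, time in s.
With the tool pointing down it reaches from about 0.425 to 0.875 m from the base axis. Payload 4.7 kg.
Tool frame: the origin (TCP) lies at the very end of the fingers, on their centre line; the grasp point (between the pads) lies 19 mm behind it; y points along the fingers, z is the direction in which the jaws open and shut, and the axes are right-handed (so a half turn about y gives the same grasp; the last joint's range is limited). The gripper opens to 87 mm and grips with 3 to 60 N. Pads are 19 mm wide; open, the fingers measure 117 mm over their backs; the gripper's body (75 mm by 190 mm) begins 51 mm behind the grasp point.
Start: joints at [-76.255, 18.392, -4.016, 83.108, 1.295, 78.541, -3.26], TCP at [0.146, 0.634, 0.223] pointing down, gripper open.
Joint ranges: [-163.93, 163.93], [-17.29, 119.83], [-79.2, 71.16], [3.27, 140.29], [-89.18, 269.18], [5.43, 117.66], [-154.24, 154.24]. Speed limits (degrees/s): [147.25, 147.25, 180, 180, 180, 180, 180].

INTERFACE

Orientations are given as [roll, pitch, yaw] about the fixed x, y, z axes, in that order (R = Rz(yaw) Ry(pitch) Rx(roll)).
In Python, from cell import env gives the robot as it stands.
- The arm moves only by the shell command python3 -m pendant 'ROWS' [FORCE]. ROWS is JSON, one flat list of numbers, 7 for each row, row after row: the shift along the world's x, y, z in units of 40 mm (1.0 is 40 mm), then the turn, a rotation vector about the world's x, y, z in units of 10 degrees (1.0 is 10 degrees), then the finger opening in mm, from 0 to 87. In form: [x, y, z, wx, wy, wz, jaw, x, y, z, wx, wy, wz, jaw, ...]. A call has 1 to 10 rows; each row shifts and turns the commanded pose from where the row before left it; what a row does not reach is not made up. A row lasts 1/8 s, in which the tool goes at most 62.5 mm and 10.7 degrees, less where a joint would pass 70% of its speed; a pose out of reach is approached as far as the arm can. A call is refused whole if a number of a shift passes 1 or a number of a turn 1, either way. A call with a gripper value outside its range is refused whole. The fingers move at their own pace and stop on an object; FORCE is the grip in N (left out, the last holds). Time passes only in rows, so rows that do not move let the fingers close. It gives the time, the measured TCP pose, the force and the opening at its end, in the units of the state.
- env.get_obs(): the state, without advancing time (a new reading comes with each control period).
- env.read_camera(name): name is "scene" or "top"; returns a dict with "image" (480x640x3 uint8, red, green, blue), "fx", "fy", "cx", "cy" (pixels), "cam_to_world" (4x4, takes a point from camera to world coordinates). Camera axes: x right, y up, looking along -z (the intrinsics and any distortion apply to the point x, -y, -z); pixel columns grow to the right and rows downward; lengths in m; the calibration is good to about 2 mm. A picture is of the moment at which its call begins. There is no depth.
- env.sign_off(): hands the job in, once; it reports no verdict.
The state is a dict: "time_s": time; "qpos": joint angles; "joint_velocities": joint speeds; "effort": joint torques, N m; "tool_pos": TCP position; "tool_rot": TCP orientation; "force": force on the tool from outside, world axes, zero at the start; "wrist_torque": the same for the moment, N m; "grip_width": finger opening in m.
Only numpy, scipy, OpenCV 4.12 (cv2) and the standard library are available. Lean on these libraries where they do the work, as an engineer would, in place of code of your own. Each camera call takes 0.05 s, during which the arm holds its last target.

## Working session

There is one attempt and no reset: what is moved stays moved. The work goes in short steps, Python scripts to look and compute and a shell command to move; the robot and the scene stay as the last step left them, time stands still between calls to the robot, and variables do not carry over. Pictures are saved under pics/ and viewed, and the job is handed in when it is done.

```bash
ls; mkdir -p pics; cat > h.py <<'E'
from cell import env
import numpy as np, cv2
def cam(n):
    return env.read_camera(n)
def save(c,f): cv2.imwrite('pics/'+f,cv2.cvtColor(c['image'],cv2.COLOR_RGB2BGR))
def ray(c,u,v):
    T=np.array(c['cam_to_world']); d=np.array([(u-c['cx'])/c['fx'],-(v-c['cy'])/c['fy'],-1.])
    return T[:3,3],T[:3,:3]@d
def onz(c,u,v,z):
    o,d=ray(c,u,v); return o+d*(z-o[2])/d[2]
def proj(c,p):
    T=np.array(c['cam_to_world']); q=T[:3,:3].T@(np.array(p)-T[:3,3])
    return c['cx']+c['fx']*q[0]/-q[2], c['cy']-c['fy']*q[1]/-q[2]
E
python3 - <<'E'
from h import *
o=env.get_obs()
for k in o: print(k,np.round(o[k],3))
for n in('scene','top'):
    c=cam(n); save(c,n+'0.png'); print(n,c['fx'],c['fy'],c['cx'],c['cy'],[k for k in c]);print(np.round(c['cam_to_world'],3))
E
```

```text
pics
time_s 0.0
qpos [-76.255  18.439  -4.016  83.175   1.297  78.539  -3.259]
joint_velocities [-0.083  0.084  0.065  0.021  0.048 -0.002  0.15 ]
effort [-1.0000e-03 -4.9129e+01 -4.0400e-01 -3.1253e+01 -6.4000e-02  4.4000e-02
  0.0000e+00]
tool_pos [0.145 0.633 0.221]
tool_rot [-9.0107e+01 -7.0000e-03 -1.2934e+01]
force [-0.218 -0.362 -0.773]
wrist_torque [-0.036  0.003  0.021]
grip_width 0.087
scene 433.34662893649147 433.34662893649147 318.3844658296692 243.1741724002902 ['image', 'fx', 'fy', 'cx', 'cy', 'cam_to_world']
[[ 0.003 -0.671  0.742  1.181]
 [ 1.     0.015  0.009 -0.068]
 [-0.018  0.742  0.67   0.666]
 [ 0.     0.     0.     1.   ]]
top 505.1220044356344 505.1220044356344 329.3774948297137 238.48915743120446 ['image', 'fx', 'fy', 'cx', 'cy', 'cam_to_world']
[[-0.012  0.994 -0.107  0.473]
 [-1.    -0.013 -0.007 -0.056]
 [-0.008  0.107  0.994  0.987]
 [ 0.     0.     0.     1.   ]]
```

View pics/scene0.png

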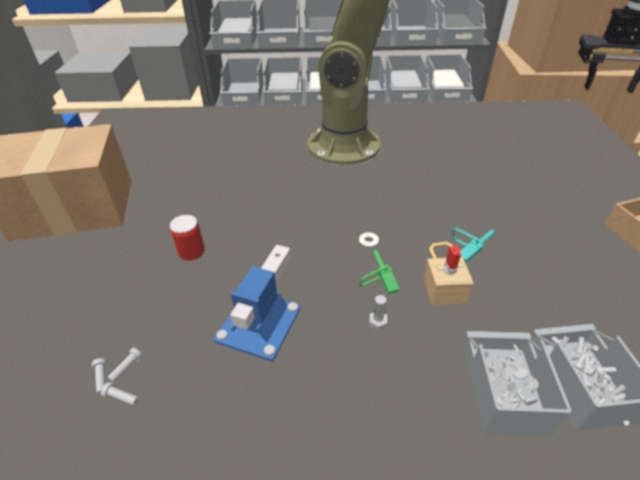

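View pics/top0.png

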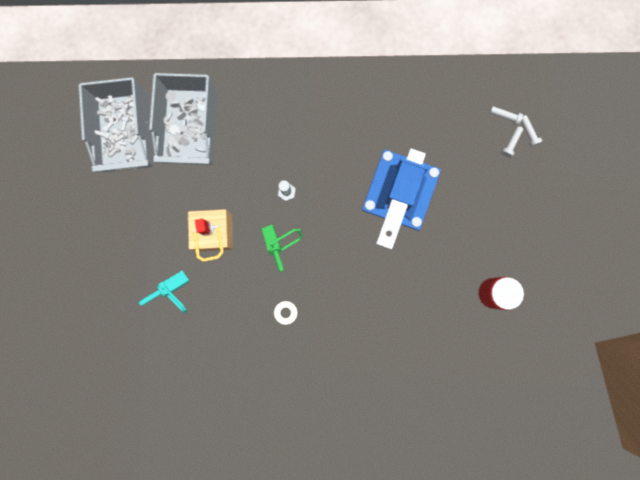

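```bash
python3 - <<'E'
from h import *
a=cv2.imread('pics/scene0.png');b=cv2.imread('pics/top0.png')
r=lambda i,x,y,w,h:cv2.resize(i[y:y+h,x:x+w],(400,300),interpolation=cv2.INTER_CUBIC)
cv2.imwrite('pics/crop1.png',np.vstack([np.hstack([r(a,410,230,80,60+15)[:300],r(a,215,235,120,90)]),np.hstack([r(b,170,195,80,75-15),r(b,355,190,80,60)])]))
E
```

```text
(no output)
```

View pics/crop1.png

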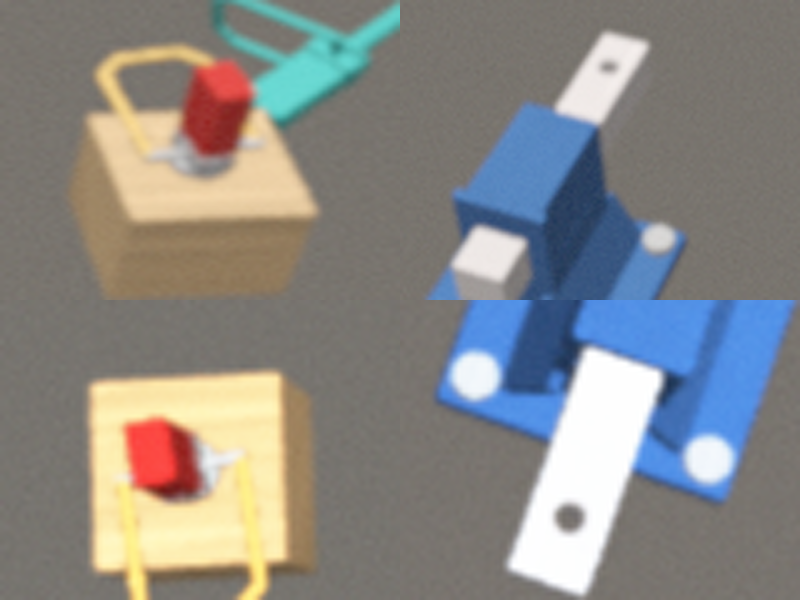

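```bash
cat > m.py <<'E'
from h import *
c=cam('top');s=cam('scene')
def pp(l,p): print(l,np.round(p,4))
bc=[(188,211.6),(226,209.4),(226.6,248),(189,249.4)]
P=[onz(c,u,v,.058) for u,v in bc]; pp('block',np.mean(P,0)); pp('',np.array(P))
pp('hole top',onz(c,389,233.4,.092)); pp('hole scene',onz(s,277.4,254.8,.092))
def tri(u1,u2):
    o,d=ray(c,*u1);o2,d2=ray(s,*u2); t=np.linalg.lstsq(np.c_[d,-d2],o2-o,rcond=None)[0]
    a=o+d*t[0];b=o2+d2*t[1];return (a+b)/2,np.linalg.norm(a-b)
print('hole tri',tri((389,233.4),(277.4,254.8)))
for n,k in(('top',c),('scene',s)):
    hsv=cv2.cvtColor(k['image'],cv2.COLOR_RGB2HSV)
    def big(m):
        N,l,st,ce=cv2.connectedComponentsWithStats(m.astype(np.uint8)); 
        return [(st[i].tolist(),ce[i].round(1).tolist()) for i in range(1,N) if st[i,4]>25]
    h,S,V=cv2.split(hsv)
    print(n,'red',big(((h<6)|(h>174))&(S>150)&(V>90)))
    print(n,'brass',big((h>17)&(h<28)&(S>140)&(V>120)))
    w=(S<25)&(V>200); print(n,'white',big(w))
    if n=='top':
        N,l,st,ce=cv2.connectedComponentsWithStats(w.astype(np.uint8)); i=l[225,395]
        m=(l==i).astype(np.uint8); r=cv2.minAreaRect(cv2.findContours(m,0,1)[0][0]); print(r)
        b=cv2.boxPoints(r); pp('bar box',np.array([onz(c,u,v,.092) for u,v in b]))
    b=(h>100)&(h<125)&(S>120)&(V>60)
    print(n,'blue',big(b))
E
python3 m.py
```

```text
block [0.5929 0.1769 0.058 ]
 [[0.6271 0.2136 0.058 ]
 [0.6303 0.1426 0.058 ]
 [0.558  0.1408 0.058 ]
 [0.5563 0.2104 0.058 ]]
hole top [ 0.5773 -0.1561  0.092 ]
hole scene [ 0.577  -0.1556  0.092 ]
hole tri (array([ 0.57721681, -0.15578852,  0.09222169]), np.float64(0.0005307380777033567))
top red [([195, 219, 14, 15, 158], [201.8, 226.0]), ([480, 278, 20, 31, 318], [487.4, 292.8])]
top brass []
top white [([0, 0, 640, 62, 34760], [317.2, 28.9]), ([150, 74, 59, 89, 2482], [184.0, 126.0]), ([79, 78, 68, 93, 2354], [118.0, 132.3]), ([492, 107, 50, 36, 305], [518.7, 121.5]), ([506, 127, 17, 27, 148], [514.0, 140.3]), ([407, 149, 18, 15, 186], [415.9, 155.9]), ([384, 152, 8, 8, 52], [387.3, 155.7]), ([430, 168, 8, 9, 51], [433.5, 172.1]), ([278, 181, 17, 19, 183], [285.7, 189.8]), ([366, 201, 8, 8, 52], [369.5, 204.5]), ([377, 200, 30, 49, 745], [391.7, 223.6]), ([413, 218, 8, 8, 51], [416.3, 221.4]), ([210, 224, 8, 8, 27], [212.6, 226.9]), ([492, 278, 32, 31, 777], [507.6, 293.0]), ([274, 301, 23, 24, 343], [285.2, 312.4])]
((391.6354064941406, 223.78309631347656), (16.585535049438477,
[... 888 characters left out ...]
 8, 6, 42], [221.3, 333.5]), ([578, 338, 5, 15, 45], [580.3, 345.5]), ([265, 345, 9, 8, 57], [268.9, 348.9]), ([576, 353, 19, 20, 158], [585.7, 362.4]), ([110, 354, 23, 24, 89], [121.1, 365.4]), ([96, 365, 12, 27, 126], [99.2, 379.5]), ([506, 364, 22, 17, 167], [516.6, 371.9]), ([597, 366, 18, 7, 63], [604.3, 369.0]), ([583, 374, 7, 11, 39], [585.7, 379.8]), ([108, 388, 26, 14, 140], [120.8, 394.6]), ([518, 388, 7, 11, 32], [520.6, 392.6]), ([613, 394, 11, 6, 32], [618.0, 396.5]), ([496, 397, 7, 7, 31], [498.8, 400.0]), ([595, 398, 10, 7, 35], [599.7, 400.5])]
scene blue [([23, 0, 85, 13, 916], [62.6, 5.4]), ([62, 114, 19, 13, 186], [70.9, 119.5]), ([215, 267, 85, 93, 3548], [259.6, 315.2])]
```

```bash
python3 - <<'E'
from h import *
a=cv2.imread('pics/scene0.png');b=cv2.imread('pics/top0.png')
r=lambda i,x,y,w,h:cv2.resize(i[y:y+h,x:x+w],(400,600),interpolation=cv2.INTER_CUBIC)
cv2.imwrite('pics/crop2.png',np.hstack([r(b,188,205,40,60),r(a,427,236,40,60)]))
E
```

```text
(no output)
```

View pics/crop2.png

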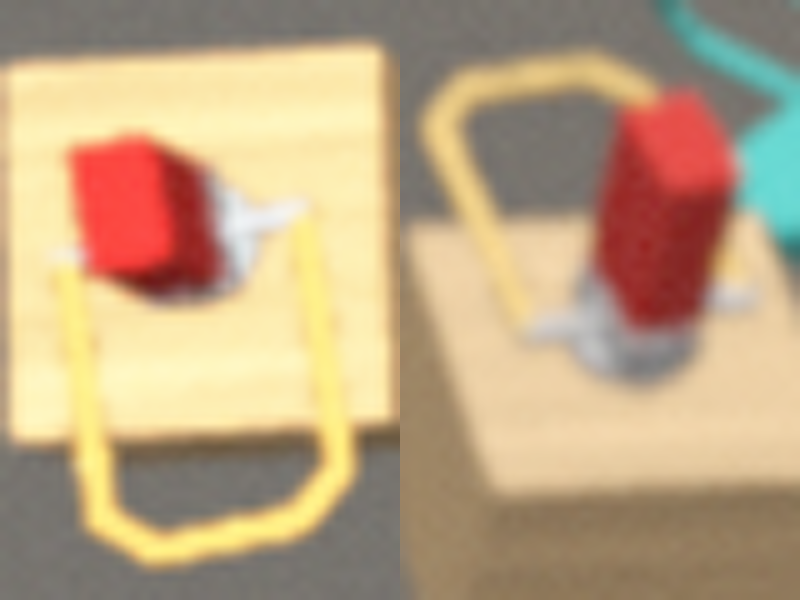

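```bash
python3 - <<'E'
from h import *
c=cam('top');s=cam('scene')
f=lambda u,v,z:onz(c,188+u/10,205+v/10,z)
A=f(58,258,.067);B=f(300,208,.067);C=f(222,538,.077);p=(A+B)/2
print('pivot',p,'x yaw from pivot',np.degrees(np.arctan2(*(A-B)[1::-1]))-90, 'len',np.linalg.norm(A-B))
d=p-C;print('loop dir yaw',np.degrees(np.arctan2(d[1],d[0])),np.linalg.norm(d[:2]))
H=[f(*q,.114) for q in((70,148),(160,140),(180,262),(92,275))]
print('handle top',np.mean(H,0)); 
for i,j in((3,0),(2,1),(1,0),(2,3)):
    e=H[j]-H[i]; print(np.degrees(np.arctan2(e[1],e[0])),np.linalg.norm(e))
# scene handle top corners
g=lambda u,v,z:onz(s,427+(u-400)/10,236+v/10,z)
K=[g(*q,.114) for q in((630,100),(705,92),(738,178),(655,190))]
print(np.mean(K,0)); print([ (np.degrees(np.arctan2(*(K[j]-K[i])[1::-1])),np.linalg.norm(K[j]-K[i])) for i,j in((0,3),(1,2))])
A=g(525,330,.067);B=g(755,298,.067);print('pivot scene',(A+B)/2,np.linalg.norm(A-B),np.degrees(np.arctan2(*(A-B)[1::-1])))
o=env.get_obs();print(o['tool_pos'],o['tool_rot'],o['time_s'])
from scipy.spatial.transform import Rotation as R
print(R.from_euler('xyz',o['tool_rot'],degrees=True).as_matrix().round(3))
for nm,u,v,z in(('bolt',284,187,.068),('washer',285.5,312.5,.004),('can',507.6,293,.085)): print(nm,onz(c,u,v,z))
E
```

```text
pivot [0.59405401 0.17737756 0.067     ] x yaw from pivot 11.04426171482038 len 0.045317316144021756
loop dir yaw 11.010063637540867 0.05807935306146544
handle top [0.59272504 0.17490345 0.114     ]
10.631177635003189 0.022820866068633382
10.013703921158134 0.0218828780423648
94.3618666050807 0.015799556071805665
97.72214547911453 0.015489201993820118
[0.59424998 0.1773673  0.114     ]
[(np.float64(-2.324115410113464), np.float64(0.024402077411027623)), (np.float64(0.98371279287845), np.float64(0.02343717640969124))]
pivot scene [0.59321478 0.17872226 0.067     ] 0.046650198497569205 -80.4747100614097
[0.14549835 0.63333307 0.22217776] [-9.00354343e+01 -2.24527251e-03 -1.29340698e+01] 0.3
[[ 0.975 -0.     0.224]
 [-0.224 -0.001  0.975]
 [ 0.    -1.    -0.001]]
bolt [0.6690997  0.03330833 0.068     ]
washer [0.43658053 0.03726702 0.004     ]
can [ 0.46908125 -0.36398424  0.085     ]
```

```bash
python3 -m pendant '[0.93,-0.95,0,0,0,0.2,87, 0.93,-0.95,0,0,0,0.2,87, 0.93,-0.95,0,0,0,0.2,87, 0.93,-0.95,0,0,0,0.2,87, 0.93,-0.95,0,0,0,0.2,87, 0.93,-0.95,0,0,0,0.2,87, 0.93,-0.95,0,0,0,0.2,87, 0.93,-0.95,0,0,0,0.2,87, 0.93,-0.95,0,0,0,0.2,87, 0.93,-0.95,0,0,0,0.2,87]'
```

```text
time_s: 1.55
tool_pos: [0.5186, 0.2522, 0.2228]
tool_rot: [-90.0, -0.0, 7.1]
force: [0.5, 1.0, -0.5]
grip_width: 0.0873
```

```bash
python3 -m pendant '[0.94,-0.94,0,0,0,0.17,60, 0.94,-0.94,0,0,0,0.17,60, 0,0,-0.8,0,0,0,60, 0,0,-0.8,0,0,0,60, 0,0,-0.8,0,0,0,60, 0,0,0,0,0,0,60]' 25
python3 - <<'E'
from h import *
for n in('scene','top'):
    c=cam(n);cv2.imwrite('x.png',c['image'])
    x,y=(390,180) if n=='scene' else (150,170)
    I=cv2.resize(c['image'][y:y+110,x:x+110],(400,400),interpolation=cv2.INTER_CUBIC)
    J=I if n=='scene' else np.hstack([J,I])
cv2.imwrite('pics/g1.png',J[...,::-1])
print(env.get_obs()['tool_pos'],env.get_obs()['tool_rot'])
E
```

```text
time_s: 2.3
tool_pos: [0.5906, 0.1777, 0.1239]
tool_rot: [-90.1, 0.3, 10.5]
force: [0.6, 0.8, -0.8]
grip_width: 0.0601
[0.59317693 0.17848503 0.12745817] [-8.99915176e+01 -4.74536083e-02  1.04699128e+01]
```

View pics/g1.png

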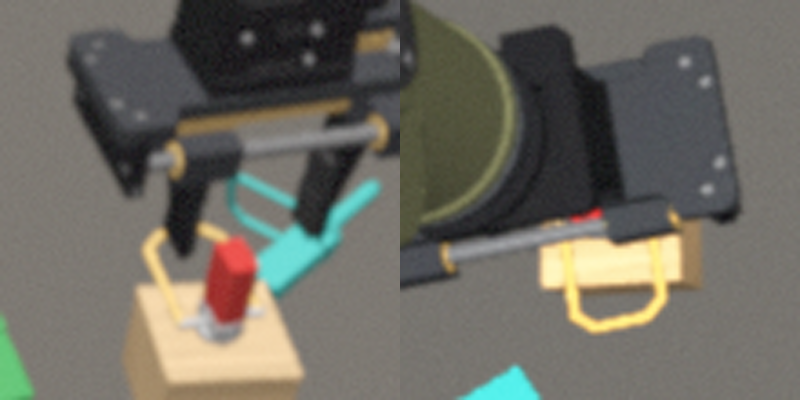

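```bash
python3 -m pendant '[0,-0.03,-0.6,0,0,0,60, 0,0,-0.4,0,0,0,60, 0,0,-0.26,0,0,0,60, 0,0,0,0,0,0,40, 0,0,0,0,0,0,0, 0,0,0,0,0,0,0, 0,0,0,0,0,0,0, 0,0,0,0,0,0,0]' 30
python3 -m pendant '[0,0,0,0,0,0,0, 0,0,0,0,0,0,0]'
python3 - <<'E'
from h import *
c=cam('scene');x,y=390,180
cv2.imwrite('pics/g2.png',cv2.resize(c['image'][y:y+110,x:x+110],(500,500),interpolation=cv2.INTER_CUBIC)[...,::-1])
E
```

```text
time_s: 3.4
tool_pos: [0.5929, 0.1772, 0.0764]
tool_rot: [-90.0, -0.0, 10.5]
force: [-0.7, 0.7, 0.3]
grip_width: 0.0178
time_s: 3.65
tool_pos: [0.5928, 0.1771, 0.0763]
tool_rot: [-90.0, -0.0, 10.5]
force: [-1.0, -0.6, 0.8]
grip_width: 0.0159
```

View pics/g2.png

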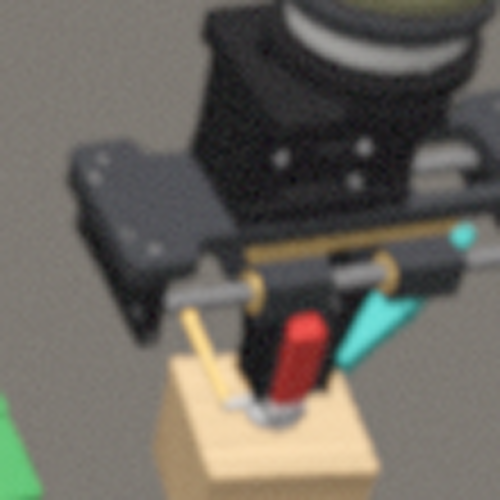

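```bash
python3 -m pendant '[0,0,0,0,0,0,0, 0,0,0.3,0,0,0,0, 0,0,0.6,0,0,0,0, 0,0,0.9,0,0,0,0, 0,0,0.9,0,0,0,0, 0,0,0.15,0,0,0,0, 0,0,0,0,0,0,0]' 50
python3 -m pendant '[-0.044,-0.925,0,0,0,-0.345,0, -0.044,-0.925,0,0,0,-0.345,0, -0.044,-0.925,0,0,0,-0.345,0, -0.044,-0.925,0,0,0,-0.345,0, -0.044,-0.925,0,0,0,-0.345,0, -0.044,-0.925,0,0,0,-0.345,0, -0.044,-0.925,0,0,0,-0.345,0, -0.044,-0.925,0,0,0,-0.345,0, -0.044,-0.925,0,0,0,-0.345,0, 0,0,0,0,0,0,0]'
python3 -m pendant '[0,0,0,0,0,0,0]'
python3 - <<'E'
from h import *
c=cam('scene');x,y=205,150
J=cv2.resize(c['image'][y:y+150,x:x+100],(400,600),interpolation=cv2.INTER_CUBIC)
c=cam('top');x,y=340,150
J=np.hstack([J,cv2.resize(c['image'][y:y+150,x:x+100],(400,600),interpolation=cv2.INTER_CUBIC)])
cv2.imwrite('pics/c1.png',J[...,::-1])
E
```

```text
time_s: 4.58
tool_pos: [0.5924, 0.1771, 0.1898]
tool_rot: [-90.0, 0.0, 10.5]
force: [0.0, -0.4, -2.5]
grip_width: 0.0154
time_s: 5.82
tool_pos: [0.5755, -0.1621, 0.1906]
tool_rot: [-90.1, -0.1, -21.1]
force: [0.1, 0.4, -2.2]
grip_width: 0.0155
time_s: 5.95
tool_pos: [0.5768, -0.1562, 0.1901]
tool_rot: [-90.0, 0.0, -20.7]
force: [0.4, 0.4, -2.3]
grip_width: 0.0155
```

View pics/c1.png

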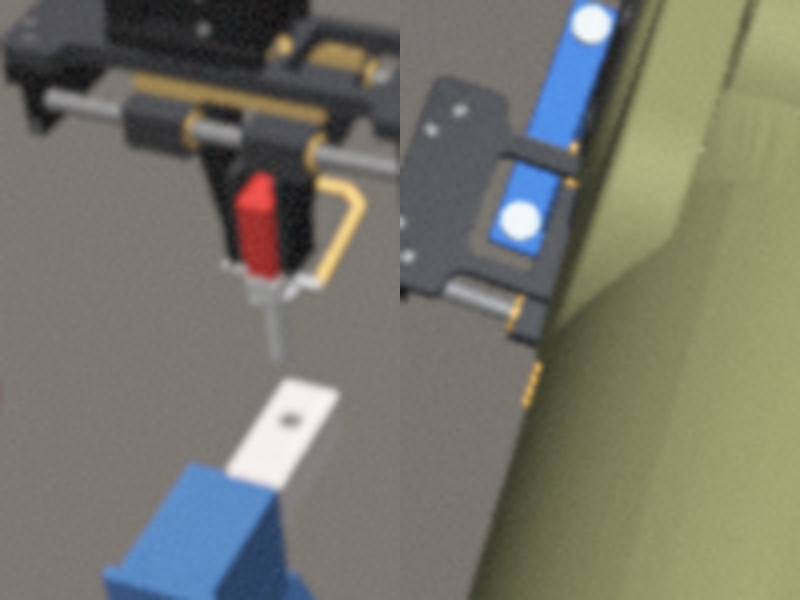

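```bash
python3 - <<'E'
from h import *
c=cam('scene')
cv2.imwrite('pics/c2.png',cv2.resize(c['image'][222:262,255:305],(750,600),interpolation=cv2.INTER_CUBIC)[...,::-1])
o=env.get_obs();t=np.array(o['tool_pos']);print(t)
print('exp tip',proj(c,t-[0,0,.061]),'hole',proj(c,[.5772,-.1558,.092]))
E
```

```text
[ 0.57714348 -0.15464923  0.19008616]
exp tip (np.float64(276.2695499235571), np.float64(240.46923701726885)) hole (np.float64(277.2656189465669), np.float64(254.8711891331506))
```

View pics/c2.png

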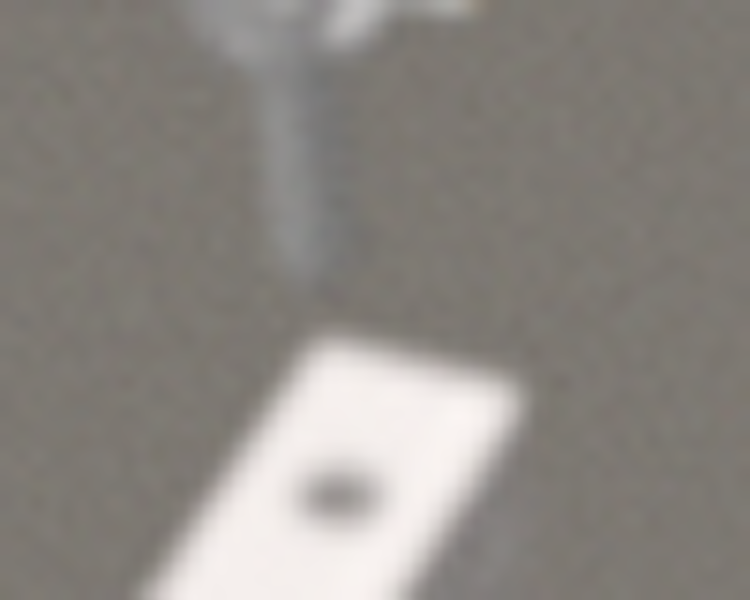

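```bash
python3 -m pendant '[0,-0.02,-0.2,0,0,0,0, 0,0,-0.3,0,0,0,0, 0,0,-0.25,0,0,0,0, 0,0,0,0,0,0,0, 0,0,0,0,0,0,0]'
python3 - <<'E'
from h import *
c=cam('scene')
cv2.imwrite('pics/c3.png',cv2.resize(c['image'][222:262,255:305],(750,600),interpolation=cv2.INTER_CUBIC)[...,::-1])
o=env.get_obs();t=np.array(o['tool_pos']);print(t,o['force'])
print('exp tip',proj(c,t-[0,0,.061]))
E
```

```text
time_s: 6.72
tool_pos: [0.577, -0.1568, 0.1602]
tool_rot: [-90.0, -0.0, -20.6]
force: [-0.1, 0.0, -0.8]
grip_width: 0.0155
[ 0.57719868 -0.15681475  0.16052838] [ 0.62424034  0.48547714 -1.10741595]
exp tip (np.float64(276.4160100442875), np.float64(252.03087221720423))
```

View pics/c3.png

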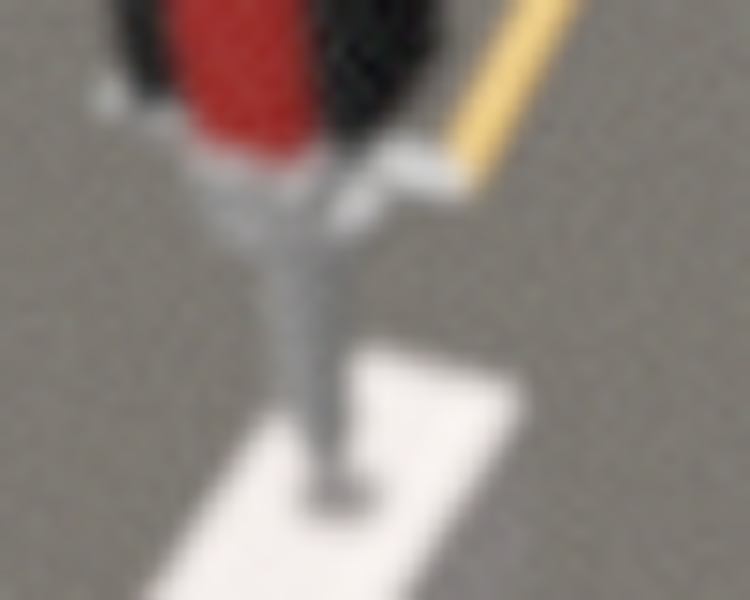

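```bash
python3 -m pendant '[0,0.02,-0.1,0,0,0,0, 0,0,-0.05,0,0,0,0, 0,0,-0.025,0,0,0,0, 0,0,0,0,0,0,0]'
python3 -m pendant '[0,0,-0.05,0,0,0,0, 0,0,0,0,0,0,0]'
```

```text
time_s: 7.28
tool_pos: [0.5769, -0.1559, 0.1531]
tool_rot: [-90.0, 0.0, -20.6]
force: [-0.3, -0.4, -2.0]
grip_width: 0.0159
time_s: 7.52
tool_pos: [0.5768, -0.1558, 0.151]
tool_rot: [-90.0, 0.0, -20.6]
force: [-0.9, -0.1, -1.1]
grip_width: 0.0159
```

Near the mouth, no contact force yet; step on gently.

```bash
python3 -m pendant '[0,0,-0.05,0,0,0,0, 0,0,0,0,0,0,0]'
python3 -m pendant '[0,0,-0.05,0,0,0,0, 0,0,0,0,0,0,0]'
python3 - <<'E'
from h import *
c=cam('scene')
cv2.imwrite('pics/c4.png',cv2.resize(c['image'][222:262,255:305],(750,600),interpolation=cv2.INTER_CUBIC)[...,::-1])
E
```

```text
time_s: 7.78
tool_pos: [0.5768, -0.1559, 0.149]
tool_rot: [-90.0, 0.0, -20.6]
force: [-0.3, -0.0, -2.1]
grip_width: 0.0159
time_s: 8.02
tool_pos: [0.5768, -0.1558, 0.147]
tool_rot: [-90.0, 0.0, -20.6]
force: [0.4, -0.1, -1.5]
grip_width: 0.0154
```

View pics/c4.png

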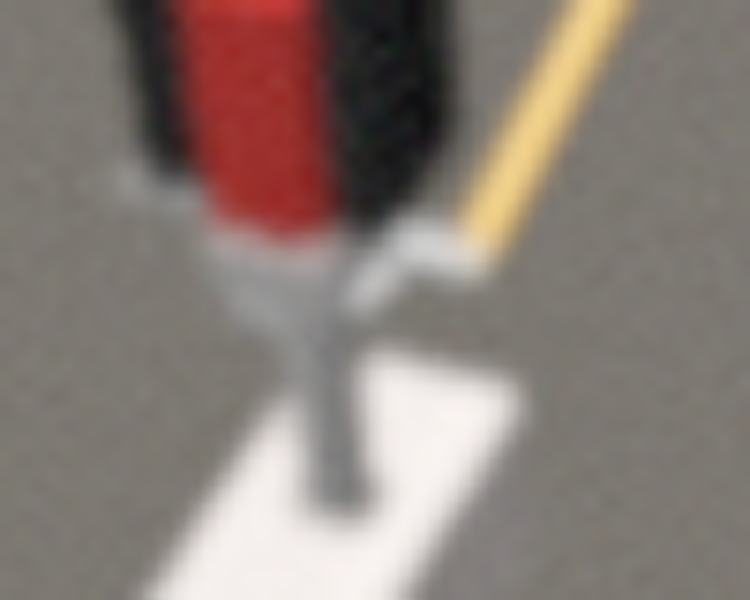

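```bash
python3 -m pendant '[0,0,-0.05,0,0,0,0, 0,0,-0.05,0,0,0,0, 0,0,0,0,0,0,0]'
python3 -m pendant '[0,0,-0.06,0,0,0,0, 0,0,-0.06,0,0,0,0, 0,0,0,0,0,0,0]'
python3 -m pendant '[0,0,-0.06,0,0,0,0, 0,0,-0.06,0,0,0,0, 0,0,0,0,0,0,0]'
```

```text
time_s: 8.45
tool_pos: [0.5768, -0.1559, 0.1429]
tool_rot: [-90.0, 0.0, -20.6]
force: [0.0, 0.5, -2.4]
grip_width: 0.0156
time_s: 8.82
tool_pos: [0.5768, -0.1559, 0.1381]
tool_rot: [-90.0, 0.0, -20.6]
force: [-0.1, -0.3, -2.1]
grip_width: 0.0158
time_s: 9.2
tool_pos: [0.5768, -0.1559, 0.1333]
tool_rot: [-90.0, 0.0, -20.6]
force: [0.4, 0.9, -1.8]
grip_width: 0.0157
```

```bash
python3 -m pendant '[0,0,-0.06,0,0,0,0, 0,0,-0.06,0,0,0,0, 0,0,0,0,0,0,0]'
python3 -m pendant '[0,0,-0.06,0,0,0,0, 0,0,-0.06,0,0,0,0, 0,0,0,0,0,0,0]'
python3 -m pendant '[0,0,-0.06,0,0,0,0, 0,0,-0.06,0,0,0,0, 0,0,0,0,0,0,0]'
```

```text
time_s: 9.57
tool_pos: [0.5768, -0.156, 0.1285]
tool_rot: [-90.0, 0.0, -20.6]
force: [0.4, 0.4, -2.4]
grip_width: 0.0158
time_s: 9.95
tool_pos: [0.5768, -0.156, 0.1236]
tool_rot: [-90.0, 0.0, -20.6]
force: [-1.3, -1.0, -1.7]
grip_width: 0.0155
time_s: 10.32
tool_pos: [0.5768, -0.1559, 0.1187]
tool_rot: [-90.0, 0.0, -20.6]
force: [-0.5, -1.3, -1.9]
grip_width: 0.0157
```

```bash
python3 - <<'E'
from h import *
c=cam('scene')
cv2.imwrite('pics/c5.png',cv2.resize(c['image'][215:275,240:320],(800,600),interpolation=cv2.INTER_CUBIC)[...,::-1])
t=env.get_obs()['tool_pos']; print(t,proj(c,np.array(t)-[0,0,.0183]))
E
```

```text
[ 0.57681823 -0.15592443  0.11873137] (np.float64(276.8557841431994), np.float64(251.54367011568974))
```

View pics/c5.png

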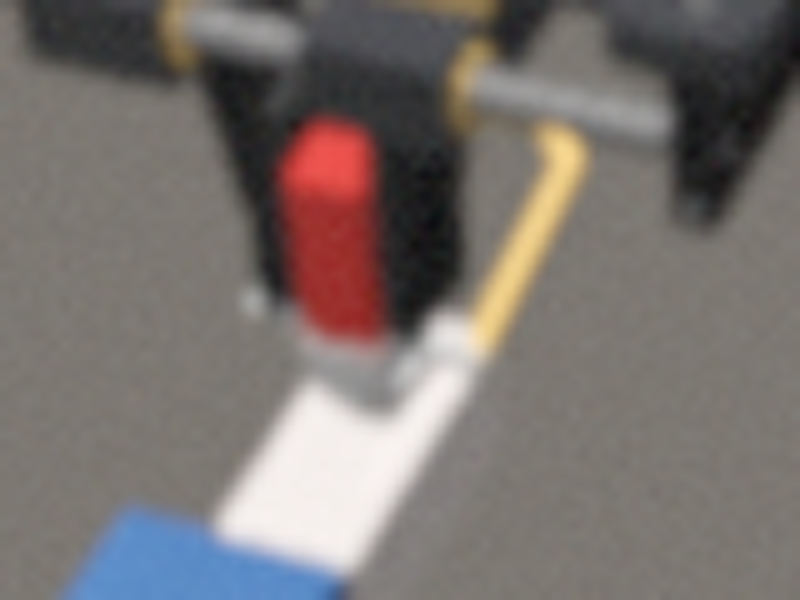

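```bash
python3 -m pendant '[0,0,-0.05,0,0,0,0, 0,0,-0.05,0,0,0,0, 0,0,0,0,0,0,0]'
python3 -m pendant '[0,0,-0.03,0,0,0,0, 0,0,-0.03,0,0,0,0, 0,0,0,0,0,0,0]'
```

```text
time_s: 10.75
tool_pos: [0.5768, -0.1559, 0.1148]
tool_rot: [-90.0, 0.0, -20.6]
force: [-0.6, 0.4, -1.8]
grip_width: 0.0154
time_s: 11.12
tool_pos: [0.5769, -0.1559, 0.1126]
tool_rot: [-90.0, -0.0, -20.6]
force: [-0.9, -1.1, -1.5]
grip_width: 0.0154
```

```bash
python3 - <<'E'
from h import *
c=cam('scene')
cv2.imwrite('pics/c6.png',cv2.resize(c['image'][215:275,240:320],(800,600),interpolation=cv2.INTER_CUBIC)[...,::-1])
t=env.get_obs()['tool_pos']; print(t,env.get_obs()['force'],proj(c,np.array(t)-[0,0,.0183]))
E
```

```text
[ 0.57684158 -0.155938    0.11259665] [-0.54074676  0.07484862 -0.8464398 ] (np.float64(277.1093163866048), np.float64(253.8786294274373))
```

View pics/c6.png

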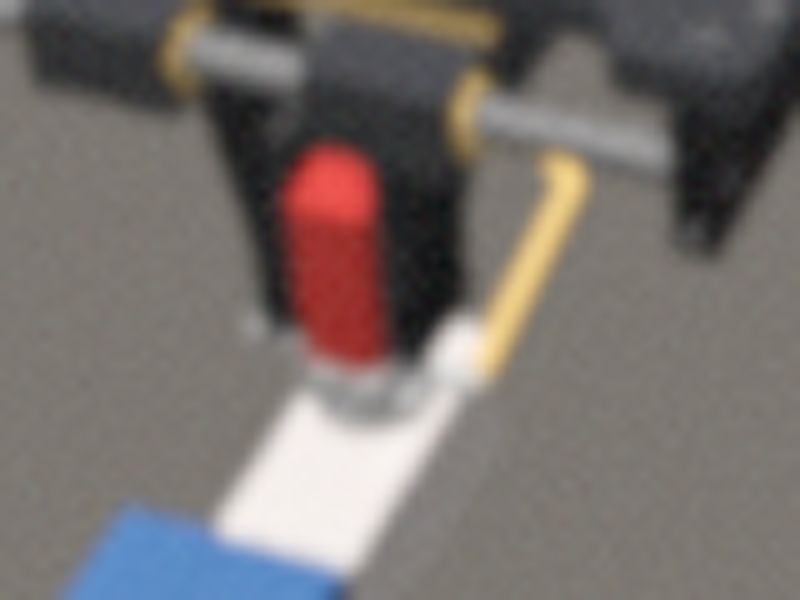

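```bash
python3 -m pendant '[0,0,-0.025,0,0,0,0, 0,0,0,0,0,0,0]'
python3 -m pendant '[0,0,-0.025,0,0,0,0, 0,0,0,0,0,0,0]'
python3 -m pendant '[0,0,-0.025,0,0,0,0, 0,0,0,0,0,0,0]'
```

```text
time_s: 11.42
tool_pos: [0.5769, -0.1559, 0.1117]
tool_rot: [-90.0, -0.0, -20.6]
force: [-0.9, 0.3, -1.4]
grip_width: 0.0155
time_s: 11.68
tool_pos: [0.5769, -0.1559, 0.1107]
tool_rot: [-90.0, -0.0, -20.6]
force: [-1.4, 0.4, 0.1]
grip_width: 0.0153
time_s: 11.92
tool_pos: [0.577, -0.156, 0.1103]
tool_rot: [-90.0, -0.0, -20.6]
force: [-3.3, 0.3, 3.5]
grip_width: 0.0156
```

```bash
python3 -m pendant '[0,0,-0.025,0,0,0,0, 0,0,0,0,0,0,0]'
python3 -m pendant '[0,0,-0.025,0,0,0,0, 0,0,0,0,0,0,0]'
```

```text
time_s: 12.18
tool_pos: [0.577, -0.156, 0.1103]
tool_rot: [-90.0, -0.0, -20.6]
force: [-5.2, 1.3, 10.1]
grip_width: 0.0156
time_s: 12.42
tool_pos: [0.577, -0.156, 0.1102]
tool_rot: [-89.9, -0.0, -20.6]
force: [-7.8, 1.4, 14.3]
grip_width: 0.0158
```

```bash
python3 - <<'E'
from h import *
c=cam('scene')
cv2.imwrite('pics/c7.png',cv2.resize(c['image'][215:275,240:320],(800,600),interpolation=cv2.INTER_CUBIC)[...,::-1])
t=env.get_obs()['tool_pos']; print(t,env.get_obs()['force'],proj(c,np.array(t)-[0,0,.0183]))
E
```

```text
[ 0.57700137 -0.15598279  0.11022553] [-8.01309464  1.87654312 15.22157923] (np.float64(277.1808475381852), np.float64(254.82934426010166))
```

View pics/c7.png

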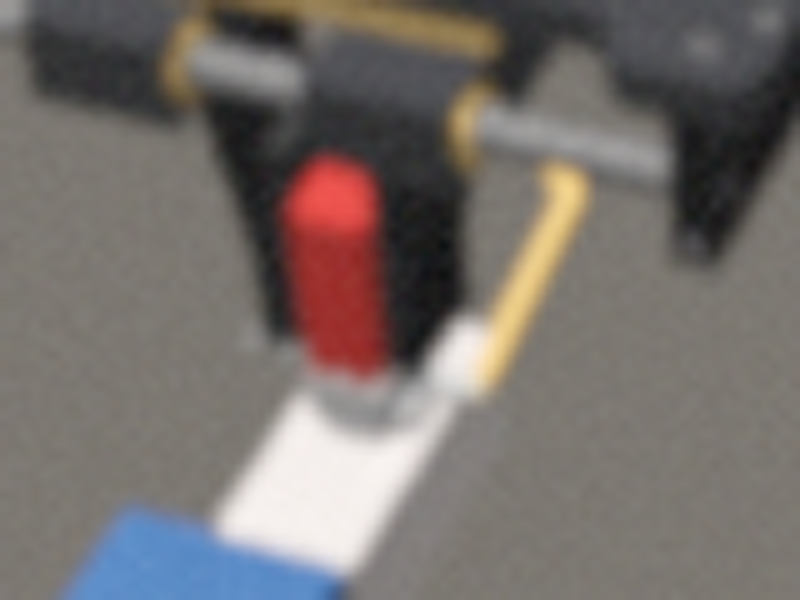

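```bash
python3 -m pendant '[0,0,-0.03,0,0,0,0, 0,0,0,0,0,0,0, 0,0,0,0,0,0,0, 0,0,0,0,0,0,0]'
```

```text
time_s: 12.98
tool_pos: [0.5771, -0.156, 0.1102]
tool_rot: [-89.9, -0.0, -20.6]
force: [-9.3, 2.2, 20.8]
grip_width: 0.0161
```

```bash
python3 -m pendant '[0,0,0.07,0,0,0,0, 0,0,0,0,0,0,8, 0,0,0,0,0,0,45, 0,0,0,0,0,0,45, 0,0,0,0,0,0,45]' 20
python3 - <<'E'
from h import *
c=cam('scene')
cv2.imwrite('pics/c8.png',cv2.resize(c['image'][215:275,240:320],(800,600),interpolation=cv2.INTER_CUBIC)[...,::-1])
E
```

```text
time_s: 13.6
tool_pos: [0.5771, -0.1557, 0.109]
tool_rot: [-90.0, -0.0, -20.6]
force: [0.7, -0.6, 0.4]
grip_width: 0.0383
```

View pics/c8.png

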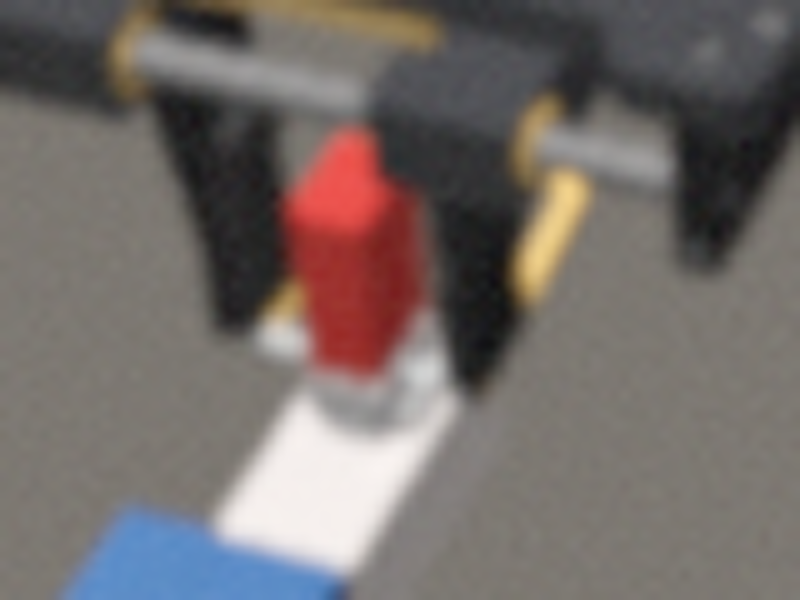

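```bash
python3 -m pendant '[0,0,0.2,0,0,0,45, 0,0,0.6,0,0,0,45, 0,0,0.8,0,0,0,45, 0,0,0.4,0,0,0,45, -0.45,0.17,0,0,0,0,45, -0.45,0.17,0,-0.14,-0.37,0,0, -0.44,0.16,0,-0.14,-0.37,0,0, 0,0,0,-0.14,-0.37,0,0, 0,0,-0.4,0,0,0,0, 0,0,-0.4,0,0,0,0]'
python3 -m pendant '[0,0,0,0,0,0,0, 0,0,0,0,0,0,0]'
python3 - <<'E'
from h import *
c=cam('scene')
cv2.imwrite('pics/d1.png',cv2.resize(c['image'][195:270,230:330],(800,600),interpolation=cv2.INTER_CUBIC)[...,::-1])
t=np.array(env.get_obs()['tool_pos']);p=np.array([.577,-.1558,.092]);u=np.array([.936,-.352,0]);w=np.array([.352,.936,0])
print(t,(t-p)@u,(t-p)@w)
E
```

```text
time_s: 14.9
tool_pos: [0.5233, -0.136, 0.1563]
tool_rot: [-90.0, -11.8, -20.6]
force: [0.4, 1.0, -0.2]
grip_width: 0.0037
time_s: 15.15
tool_pos: [0.5236, -0.1364, 0.1571]
tool_rot: [-90.1, -11.8, -20.6]
force: [-0.7, 0.1, 0.5]
grip_width: 0.0003
[ 0.5237948  -0.13631332  0.15742511] -0.05665937535877 -0.0004886967778733845
```

View pics/d1.png

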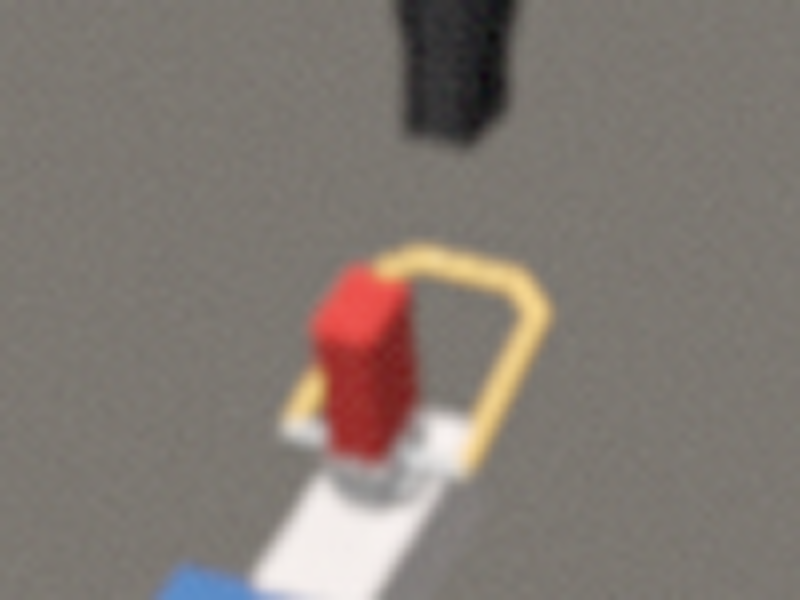

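```bash
python3 - <<'E'
from h import *
c=cam('scene')
p=np.array([.577,-.1558,.092]);u=np.array([.936,-.352,0]);w=np.array([.352,.936,0])
for a,b in((420,253),(500,270),(455,262)):
    q=onz(c,230+a/8,195+b/8,.111); print(q,(q-p)@u,(q-p)@w)
c=cam('top');cv2.imwrite('pics/d2.png',cv2.resize(c['image'][180:270,350:470],(800,600),interpolation=cv2.INTER_CUBIC)[...,::-1])
E
```

```text
[ 0.51544359 -0.1479277   0.111     ] -0.06038785230796932 -0.014299383364992863
[ 0.52251434 -0.12761451  0.111     ] -0.06091987255601419 0.00720266135025729
[ 0.51915372 -0.13897842  0.111     ] -0.060065312249288454 -0.004616895546244047
```

View pics/d2.png

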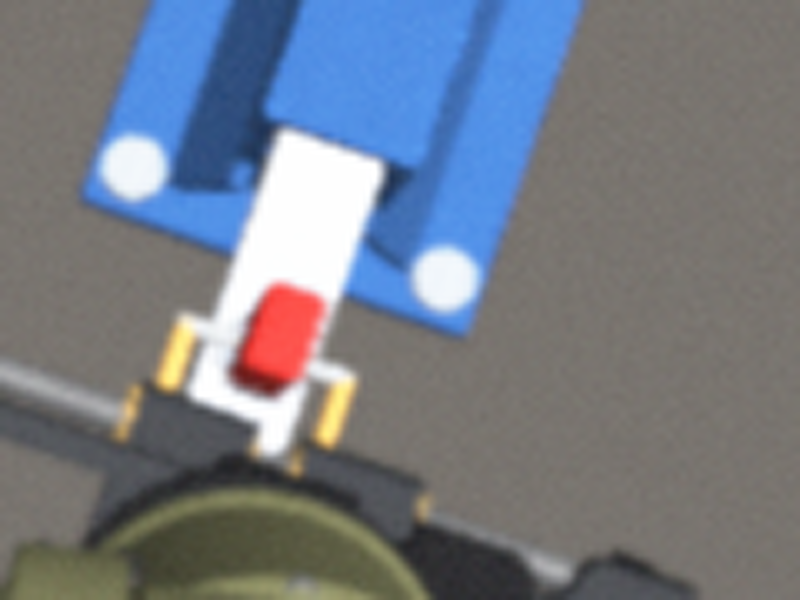

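```bash
python3 -m pendant '[0,0,-0.5,0,0,0,0, 0,0,-0.4,0,0,0,0, 0,0,-0.2,0,0,0,0, 0,0,-0.15,0,0,0,0, 0,0,-0.15,0,0,0,0, 0,0,-0.15,0,0,0,0]'
python3 -m pendant '[0.02,-0.01,-0.12,0,0,0,0, 0.02,-0.01,-0.12,0,0,0,0, 0.02,-0.01,-0.12,0,0,0,0, 0,0,0,0,0,0,0]'
python3 - <<'E'
from h import *
c=cam('scene')
cv2.imwrite('pics/d3.png',cv2.resize(c['image'][195:270,230:330],(800,600),interpolation=cv2.INTER_CUBIC)[...,::-1])
E
```

```text
time_s: 16.05
tool_pos: [0.5234, -0.1359, 0.0953]
tool_rot: [-90.0, -11.9, -20.6]
force: [-2.9, 1.3, 2.8]
grip_width: 0.0008
time_s: 16.55
tool_pos: [0.5262, -0.1373, 0.0809]
tool_rot: [-90.0, -11.9, -20.6]
force: [0.9, 0.0, 0.9]
grip_width: 0.0
```

View pics/d3.png

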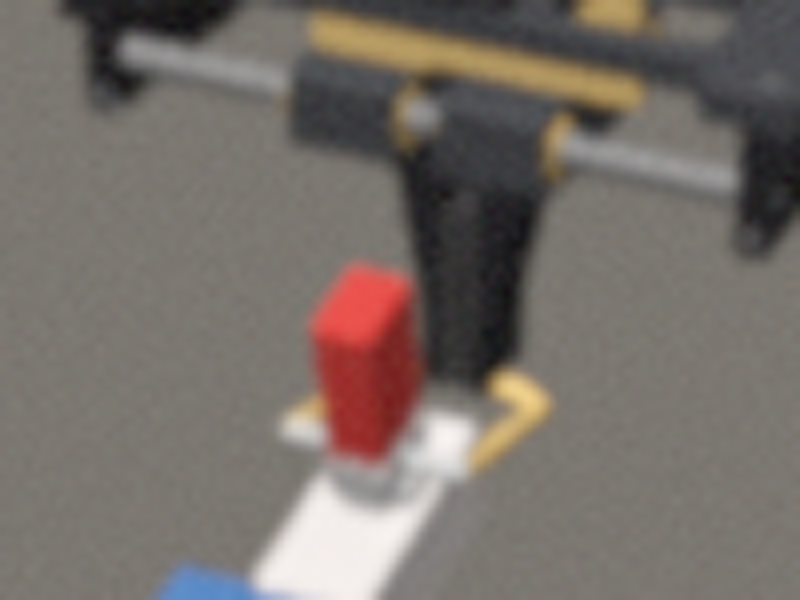

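Loop is going down with the fingertip (cross bar at crop ~(510,385)), pin undisturbed. Continue.

```bash
python3 -m pendant '[0.02,-0.01,-0.1,0,0,0,0, 0.02,-0.01,-0.1,0,0,0,0, 0.02,-0.01,-0.1,0,0,0,0, 0,0,-0.1,0,0,0,0, 0,0,0,0,0,0,0]'
python3 - <<'E'
from h import *
c=cam('scene')
cv2.imwrite('pics/d4.png',cv2.resize(c['image'][195:270,230:330],(800,600),interpolation=cv2.INTER_CUBIC)[...,::-1])
E
```

```text
time_s: 17.23
tool_pos: [0.5274, -0.1382, 0.0642]
tool_rot: [-90.1, -11.8, -20.6]
force: [0.4, 1.0, 0.7]
grip_width: 0.0007
```

View pics/d4.png

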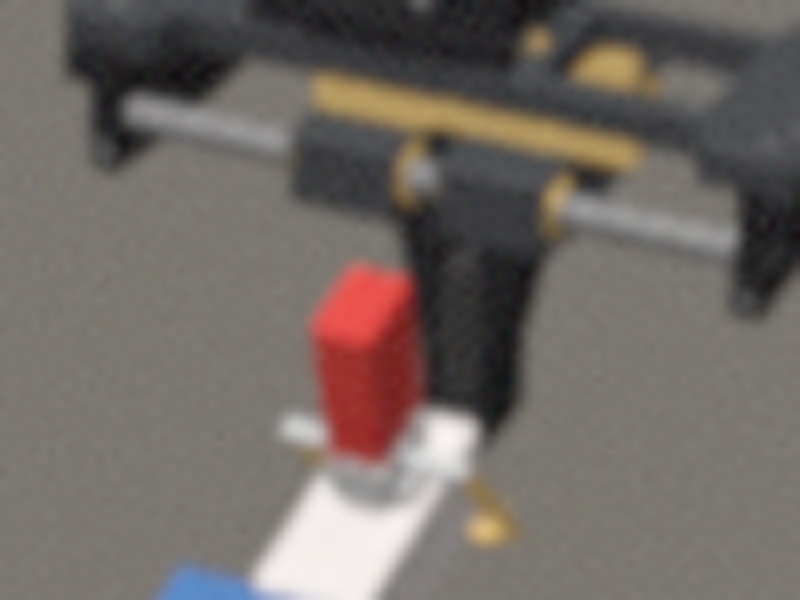

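```bash
python3 -m pendant '[-0.2,0.08,0.1,0,0,0,0, -0.2,0.08,0.5,0,0,0,0, 0,0,0.9,0,0,0,0, -0.5,0.4,0.9,0,0,0,0, -0.5,0.6,0.5,0,0,0,0, 0,0.9,0,0,0,0,0, 0,0.9,0,0,0,0,0, 0,0,0,0,0,0,0, 0,0,0,0,0,0,0]'
python3 - <<'E'
from h import *
c=cam('scene')
a=cv2.resize(c['image'][220:295,240:290],(400,600),interpolation=cv2.INTER_CUBIC)
T=cam('top')
b=cv2.resize(T['image'][195:270,365:415],(400,600),interpolation=cv2.INTER_CUBIC)
cv2.imwrite('pics/e1.png',np.hstack([a,b])[...,::-1])
p=np.array([.577,-.1558,.092]);u=np.array([.936,-.352,0]);w=np.array([.352,.936,0])
for th in(1.745,1.6,1.4):
  an=th-np.radians(10)
  for s in(-.017,.017):
    q=p+[0,0,.009]-u*.058*np.cos(an)-np.array([0,0,.058*np.sin(an)])+w*s
    v=proj(c,q); print(th,q[2],((v[0]-240)*8,(v[1]-220)*8))
print([((proj(c,p+[0,0,.009]+w*s)[0]-240)*8,(proj(c,p+[0,0,.009]+w*s)[1]-220)*8) for s in(-.022,.022)])
E
```

```text
time_s: 18.4
tool_pos: [0.4718, -0.0206, 0.1812]
tool_rot: [-90.0, -11.9, -20.6]
force: [0.2, -0.5, 0.3]
grip_width: 0.0
1.745 0.043000003143799356 (np.float64(252.42422952597462), np.float64(403.9078465516218))
1.745 0.043000003143799356 (np.float64(376.4914896402238), np.float64(436.54870664035934))
1.6 0.04361141988655685 (np.float64(266.2417000716059), np.float64(379.8054481024401))
1.6 0.04361141988655685 (np.float64(389.68579972178895), np.float64(411.98893176063166))
1.4 0.04642408511922461 (np.float64(283.8437609128773), np.float64(342.3975804340512))
1.4 0.04642408511922461 (np.float64(406.64241092272823), np.float64(373.971500933304))
[(np.float64(211.80641587141008), np.float64(230.377044457721)), (np.float64(379.63743618643366), np.float64(272.17861671199466))]
```

View pics/e1.png

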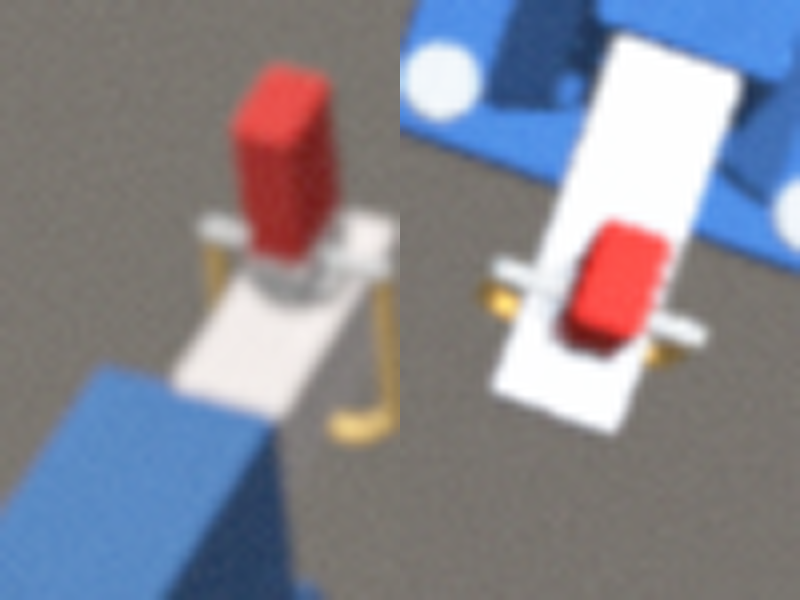

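```bash
python3 - <<'E'
from h import *
T=cam('top')
d=np.abs(T['image'].astype(int)-cv2.imread('pics/top0.png')[...,::-1]).max(2)
for n,(u,v,r) in dict(bolt=(285,190,12),washer=(285,312,14),can=(505,293,20)).items(): print(n,(d[v-r:v+r,u-r:u+r]>60).mean())
o=env.get_obs();print(o['time_s'],o['force'],np.abs(o['joint_velocities']).max())
print(env.sign_off())
E
```

```text
bolt 0.0
washer 0.5663265306122449
can 0.0
18.55 [-1.23857847  0.18014349 -0.13635871] 0.28856680129635615
the job is handed in; nothing more can be done
None
```

```bash
python3 - <<'E'
from h import *
c=cam('scene'); save(c,'end.png')
E
```

```text
the job is handed in; nothing more can be done
```

I drew the red-handled pin from the wooden block and pushed it through the cross hole until the collar seated. I then swung the brass loop down past its snap point, let go, withdrew the arm and handed the job in at 18.55 s. Sign-off gives no verdict.

**Last checks that passed**
- **Seating:** the force rose steeply to about 21 N at a tool height of 110.2 mm. That puts the pin's collar at about 91.9 mm against the bar's 92 mm top.
- **Loop:** in the last pictures the pin stands upright and the loop hangs down beside the bar. Its cross bar lies about where a fully shut loop (1.745 rad) would show, at a computed height of about 43 mm.
- **Bystanders and arm:** the bolt and can look unchanged in the top view. The arm stood clear of everything, with only sensor noise on the force reading.

**Checks that failed or disagreed**
- **Catch force:** I did not feel the expected 5 to 12 N rub over the last 20 mm. The force reading stayed near its free-air level until the collar met the bar.
- **Washer:** the final top-view comparison differed over the washer (57 % of pixels). I think this is the raised arm blocking the view, because the gripper stayed at about 0.18 m or higher near it. I had already handed in, so I could not take another picture to confirm it.

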